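# Point-and-call check, then start the coil test

## Task

Do the point-and-call check on the test bench and start the run: point from above at the ring-shaped coil in the test fixture, then at the mushroom-headed emergency-stop button on the control console, each time holding the fingertips a few centimetres above its middle for at least one second without touching it. Then press the start button (the left one of the console's two small round push buttons, seen from the robot) fully down, let it spring back and lift the hand well clear. Leave the other controls as they are, and do not shift or pick up anything on the bench.

Things in the scene. Friction and masses are not known exactly. Their poses are not given: they have to be found in the camera images.
- coil: toroidal choke lying flat: a dark ring wound with copper wire, 48 mm outside, 20 mm hole, 20 mm high, loose (about 90 g). It sits in one of the fixture's three nests; which one changes. Origin at the centre of its underside, z up. To be pointed at, not touched.
- coil_top (a point): the middle of the coil, level with its top (20 mm above its underside). z is up.
- fixture: fixed test fixture: orange board 130 x 300 mm, its top 12 mm above the bench, with a row of three square black nests (62 mm outside, rim 19 mm above the bench) and brass binding posts, 32 mm high, beyond each. Origin under its centre at bench level; y runs along the row, x away from the robot at yaw 0; nest centres at x -15, y -90, 0 and 90 mm. Place and yaw (to 0.3 rad) change.
- console: fixed control console: grey case 170 mm deep (x), 260 wide (y), 45 mm high at the front (robot's side), 90 at the back, with a black panel sloping up away from the robot at 14.8 degrees. Origin under its centre at bench level. Front row, left (+y) to right: selector knob, toggle, start button, stop button, key lock; back row: meter, two lamps, emergency stop. Place and yaw (to 0.32 rad) change.
- estop_top (a point): centre of the top of the emergency-stop button: mushroom head 40 mm across on a black collar and round yellow plate, at the back right of the panel (x +19, y -80 mm in the console's frame, 113 mm above the bench). The tallest control. z is up, axes as the console's. To be pointed at, not touched.
- estop (a joint): travel of the emergency-stop button, m: 0 is out (released), 0.006 is struck; it takes 10 N to begin. Must stay at 0.
- start_top (a point): centre of the top of the start button: round grey cap 24 mm across, 9 mm proud of its 30 mm steel bezel, in the middle of the panel's front row (x -48, y 0 mm in the console's frame, 71 mm above the bench). Its z axis is square to the panel, leaning 14.8 degrees from vertical towards the console's front. A finger pushing straight down works too.
- start (a joint): travel of the start button, m: 0 is out, 0.005 fully down; sprung, 1.2 N to begin and 4 N fully down, springs back when let go.
- stop (a joint): travel of the stop button, m: 0 is out, 0.005 fully down. Same round cap as the start button, 50 mm to its right (-y), but standing 6 mm higher. To be left alone.
- selector_mark (a point): pointer mark on the selector knob (black, 40 mm skirt, 19 mm high, at the left end of the panel's front row); the mark lies 16 mm from the knob's axis. To be left as it is.
- toggle_tip (a point): tip of the small steel toggle lever (standing 33 mm above the panel) 50 mm left of the start button. To be left as it is.
- capacitor: dark cylindrical capacitor standing in a fixture nest, 35 mm diameter, 55 mm high. Origin at the centre of its underside. Bystander.
- transformer: small laminated-core transformer standing in a fixture nest, 40 x 48 mm, 40 mm high. Origin at the centre of its underside. Bystander.
- multimeter: black hand-held multimeter lying on the bench beyond the work, 180 x 86 x 50 mm. Origin at the centre of its underside. Bystander.
- screwdriver: screwdriver with a black handle lying behind the console, 200 mm long, 26 mm thick. Origin at mid-length, at bench level. Bystander.
- tape_roll: white roll of tape lying flat on the robot's side of the fixture, 68 mm across, 18 mm high. Origin at the centre of its underside. Bystander.
- solder_reel: grey reel of solder standing on end on the robot's side of the console, 60 mm across, 49 mm high. Origin at the centre of its underside. Bystander.
- relay: small clear-cased relay standing to the right of the console, 28 x 22 mm, 38 mm high. Origin at the centre of its underside. Bystander.
- cleaner: small white bottle with a black cap standing behind the fixture, 42 mm across, 95 mm high. Origin at the centre of its underside. Bystander.
There are look-alikes about, which are no part of the job. Leave any turquoise or yellow look-alike of the coil alone.

How it is judged (in metres and radians):
On the way, in this order (a step that is already met when the one before it is completed fails the run):
1. point from above at the ring-shaped coil: the tool point within 25 mm of its middle, 15 to 90 mm above its top, for a second (horizontal distance between the grasp point and coil_top below 0.025 m and z of the grasp point in the frame of coil_top between 0.015 and 0.09 m), for 1 s.
2. point from above at the emergency-stop button: the tool point within 25 mm of its middle, 15 to 90 mm above its top, for a second (horizontal distance between the grasp point and estop_top below 0.025 m and z of the grasp point in the frame of estop_top between 0.015 and 0.09 m), for 1 s.
3. press the start button fully down (at least 4 of its 5 mm) (value of joint start above 0.004 m), for 0.05 s.
At the end, for the whole second after the job is handed in: Start button sprung back (within 1 mm), tool point at least 70 mm from it; stop and emergency-stop buttons out (within 1 mm); coil within 4 mm of its place, at rest; selector and toggle within 4 mm of their settings; the eight bystanders within 10 mm of their places (value of joint each of start, stop, estop below 0.001 m and distance between the grasp point and start_top above 0.07 m and distance of each of coil, selector_mark, toggle_tip from where it was at the start of the episode below 0.004 m and linear speed of coil below 0.01 m/s and distance of each of capacitor, transformer, multimeter, screwdriver, tape_roll, solder_reel, relay, cleaner from where it was at the start of the episode below 0.01 m); the robot touches nothing.
It fails at once if the coil is touched, shifted or lifted (contact force between any of the fingers, the arm and coil above 0.3 N or distance of coil from where it was at the start of the episode above 0.004 m).
It fails at once if the emergency-stop button is touched or struck (contact force between any of the fingers, the arm and estop above 0.3 N or value of joint estop above 0.001 m).
It fails at once if the stop button is pressed (value of joint stop above 0.001 m).
It fails at once if the selector knob or the toggle switch is moved (distance of any of selector_mark, toggle_tip from where it was at the start of the episode above 0.004 m).
It fails at once if another thing on the bench is shifted or picked up (distance of any of capacitor, transformer, multimeter, screwdriver, tape_roll, solder_reel, relay, cleaner from where it was at the start of the episode above 0.01 m).
It also fails if it takes over 51 s, if anything falls off the work surface, if the arm or the gripper's body presses on something with over 40 N, if the wrist force passes 120 N, or if a joint passes its speed limit or range.

## Robot

A 7-joint arm with a two-finger parallel gripper is mounted at the origin on the work surface. World frame = base frame: x ahead of the robot, y to its left, z up, the work surface at z = 0. Lengths are in mm, angles in degrees, forces in N, time in s.
With the tool pointing down it reaches from about 350 to 900 mm from the base axis. Payload 19.9 kg.
Tool frame: the origin (TCP) lies between the finger pads, 19 mm behind the fingertips; this is the grasp point; z points along the fingers, y is the line along which they close (so a half turn about z gives the same grasp; the last joint's range is limited). The gripper opens to 94 mm and grips with 3 to 60 N. Pads are 16 mm wide; open, the fingers measure 119 mm over their backs; the gripper's body (75 mm by 177 mm) begins 78 mm behind the grasp point.
Start: joints at [-66.091, 23.915, -0.59, 92.452, 0.269, 63.638, -3.037], TCP at [276.782, 560.35, 224.225] pointing down, gripper open.
Joint ranges: [-161.28, 161.28], [-22.2, 115.67], [-73.04, 71.86], [3.21, 147.25], [-68.34, 248.33], [10.77, 114.83], [-161.83, 161.83]. Speed limits (degrees/s): [108.29, 108.29, 136.94, 136.94, 172.46, 172.46, 172.46].

## Interface

Orientations are given as [roll, pitch, yaw] about the fixed x, y, z axes, in that order (R = Rz(yaw) Ry(pitch) Rx(roll)).
In Python, from plant import status, viewer, job_done gives the robot as it stands.
- The arm moves only by the tool carry_out, never from a script. Its argument "plan" is a list of rows, each a list of 4 numbers: the shift along the tool's x, y, z normalised to -1 to 1, where 1 is 0.02 m, then the turn about the tool's z normalised to -1 to 1, where 1 is 5 degrees. In form: [[x, y, z, yaw], ...]. A call has 1 to 8 rows; each row shifts and turns the commanded pose from where the row before left it, along the tool's axes as they then stand; what a row does not reach is not made up. A row lasts 1/12 s, in which the tool goes at most 41.7 mm and 7.16 degrees, less where a joint would pass 70% of its speed; a pose out of reach is approached as far as the arm can. A call with a number of a shift or a turn outside -1 to 1 is refused whole. A call with a gripper value outside its range is refused whole. "gripper" is the gripper's target within -1 to 1 (shut at 1, half-way at 0, fully open at -1), set as the call begins (left out, the last holds). The fingers move at their own pace and stop on an object; "grip_force" is the grip in N (left out, the last holds). Time passes only in rows, so rows that do not move let the fingers close. It gives the time, the measured TCP pose, the force, the opening and the grip force at its end, in the units of the state.
- status.state(): the state, without advancing time (a new reading comes with each control period).
- viewer.get_image(name): name is "scene" or "side" or "wrist"; returns the picture (420x560x3 uint8, red, green, blue); there is no depth.
- viewer.calibration(name): a dict with "mtx" (3x3 intrinsics, pixels), "k1" (the pictures are not rectified: a ray, as slopes to the right and down, at radius r is drawn at 1 + k1 r^2 times it, then the intrinsics apply), "xyz" and "orientation" of the camera in the world; the wrist camera has in their place "tool_from_camera" (4x4, takes a point from camera to tool coordinates, whose origin is the TCP and whose axes are the flange's). Camera axes: x right, y down, z forward; pixel columns grow to the right and rows downward; lengths in mm; the calibration is good to about 2 mm. A picture is of the moment at which its call begins: read the wrist's pose just before it. calibration takes no time and is no camera call.
- job_done(): hands the job in; it is judged then, once.
Trained networks look in the newest picture that a camera, given by its name, has taken for a name from the list of things; names that differ only in an ending like _2 or _b are one class to them, and where a whole thing is asked for, a point or a joint stands for the part that bears it (a point fixed in the world has none). Each returns a list of dicts, best first, with "conf" (0 to 1); they miss things now and then, are a little off and sometimes report something else, mostly with a low value. They report only what shows in the picture. A call takes as long as a camera call. They do not tell look-alikes from the thing itself.
- viewer.look_for(camera, name): "box" ([left, top, right, bottom] as shares, 0 to 1, of the picture: columns of its width, rows of its height, round what is visible of it).
The state is a dict: "clock": time; "joint_positions": joint angles; "joint_vel": joint speeds; "effort": joint torques, N m; "tool_pos": TCP position; "orientation": TCP orientation; "ft_force": force on the tool from outside, world axes, zero at the start; "wrist_torque": the same for the moment, N m; "width": finger opening in mm; "finger_force": force on a finger pad.
Only numpy, scipy, OpenCV 4.12 (cv2) and the standard library are available. Lean on these libraries where they do the work, as an engineer would, in place of code of your own. Each camera call takes 0.05 s, during which the arm holds its last target. There are 200 camera calls.

## Working session

There is one attempt and no reset: what is moved stays moved. The work goes in short steps, Python scripts to look and compute and a tool call to move; the robot and the scene stay as the last step left them, time stands still between calls to the robot, and variables do not carry over. Pictures are saved under pics/ and viewed, at most 10 in all, crops included, and the job is handed in when it is done.

Besides the shell and the picture viewer there is one more tool, called after "Request:" as a command line: name --pt "numbers of a row" for each row, then --argument value for the rest. carry_out: Moves the arm, as the interface text tells. Scaled input: -1 to 1 covers 0.02 m each way for a shift and 5 degrees each way for a turn. Its arguments: {"type":"object","properties":{"plan":{"type":"array","items":{"type":"array","items":{"type":"number"}}},"gripper":{"type":"number"},"grip_force":{"type":"number"}},"required":["plan"]}

```bash
mkdir -p pics
cat > h.py <<'E'
import numpy as np, cv2
from scipy.spatial.transform import Rotation as R
from plant import status, viewer, job_done
def ray(cam,u,v,st=None):
    c=viewer.calibration(cam); K=np.array(c["mtx"])
    p=cv2.undistortPoints(np.array([[[u,v]]],float),K,np.array([c["k1"],0,0,0,0.]))[0,0]
    d=np.array([p[0],p[1],1])
    if cam=="wrist":
        T=np.array(c["tool_from_camera"]); Rt=R.from_euler('xyz',st["orientation"],degrees=True).as_matrix()
        return Rt@T[:3,3]+np.array(st["tool_pos"]), Rt@T[:3,:3]@d
    return np.array(c["xyz"],float), R.from_euler('xyz',c["orientation"],degrees=True).as_matrix()@d
def onz(cam,u,v,z,st=None):
    o,d=ray(cam,u,v,st); return o+d*(z-o[2])/d[2]
def save(cam,name):
    im=viewer.get_image(cam); cv2.imwrite(f"pics/{name}.png",cv2.cvtColor(im,cv2.COLOR_RGB2BGR)); return im
def find(cam,name,z,st=None,n=3):
    for b in viewer.look_for(cam,name)[:n]:
        l,t,r,bt=b["box"]; u,v=(l+r)/2*560,(t+bt)/2*420
        print(cam,name,round(b["conf"],2),np.round([u,v,(r-l)*560,(bt-t)*420]),np.round(onz(cam,u,v,z,st)))
E
cat > a.py <<'E'
from h import *
st=status.state(); print(st["clock"],st["tool_pos"],st["orientation"])
for c in ["scene","side"]:
    save(c,c+"0"); k=viewer.calibration(c); print(k["xyz"],k["orientation"])
    for n,z in [("coil",10),("estop_top",100),("start_top",66),("toggle_tip",70),("selector_mark",60)]: find(c,n,z)
a=cv2.imread("pics/scene0.png"); b=cv2.imread("pics/side0.png")
print(viewer.calibration("wrist")["tool_from_camera"])
E
python3 a.py
```

```text
0.0 [276.64087429 560.04949896 223.62645847] [-1.79931253e+02  6.22631626e-03  1.53714923e+02]
[1118.99943692  277.64592998 1118.29998936] [-148.45917617   -0.59435012  119.16019296]
scene coil 0.66 [300. 226.  19.  17.] [515.   8.  10.]
scene coil 0.58 [319. 192.  20.  17.] [403.   4.  10.]
scene coil 0.56 [407. 228.  29.  26.] [391. 240.  10.]
scene estop_top 0.95 [218. 180. 125. 100.] [ 548. -199.  100.]
scene estop_top 0.2 [230. 157.   9.   7.] [ 476. -208.  100.]
scene start_top 0.65 [230. 155.  11.   3.] [ 449. -228.   66.]
scene start_top 0.21 [216. 124.  19.  32.] [ 378. -316.   66.]
scene selector_mark 0.68 [261. 175.  11.  10.] [ 461. -132.   60.]
[-131.68373046 -658.52884837  691.51211009] [-122.31425805    0.19409099  -46.00812162]
side coil 0.87 [234. 272.  22.  16.] [400.   0.  10.]
side coil 0.74 [335. 290.  12.  11.] [ 503. -196.   10.]
side coil 0.71 [232. 225.  20.  10.] [515. 139.  10.]
side estop_top 0.77 [353. 294. 160. 133.] [ 434. -286.  100.]
side estop_top 0.28 [204. 170.  12.  36.] [550. 281. 100.]
side start_top 0.62 [335. 292.  10.  11.] [ 447. -235.   66.]
side start_top 0.47 [209. 219. 125.  59.] [443. 130.  66.]
side selector_mark 0.81 [299. 265.  18.  16.] [ 468. -127.   60.]
[[ 2.83090464e-04 -9.63429633e-01 -2.67961306e-01  7.85695933e+01]
 [ 9.99999906e-01  3.60404979e-04 -2.39342019e-04 -1.50167657e+00]
 [ 3.27163783e-04 -2.67961213e-01  9.63429645e-01 -1.62071238e+02]
 [ 0.00000000e+00  0.00000000e+00  0.00000000e+00  1.00000000e+00]]
```

View pics/scene0.png

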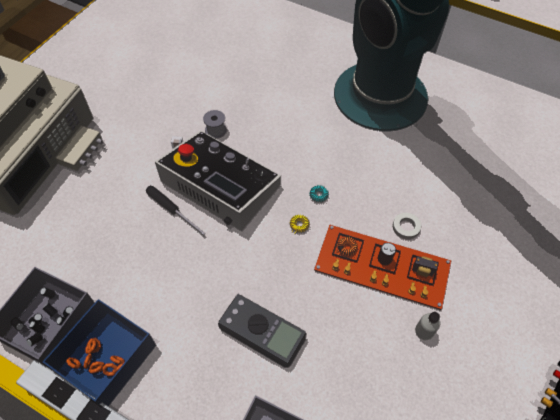

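View pics/side0.png

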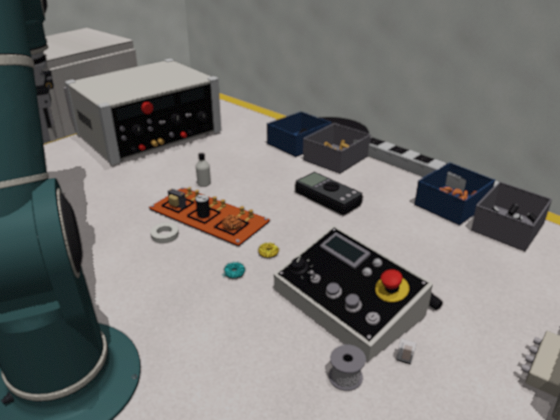

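Scene picture: the candidates for the coil are the copper ring in the fixture's right-hand nest (347,245; side 235,223), the turquoise ring (319,193), the yellow ring (300,224) and the copper rings in the blue bin (90,355). I choose the copper ring in the fixture. The e-stop is at scene (186,153), side (391,281). The red knob on the instrument (side 147,107) is a decoy. Start is the third control in the console's front row, side (333,291), scene (230,156); stop is at side (352,302).

```bash
cat > b.py <<'E'
from h import *
def tri(a,b):
    o1,d1=ray("scene",*a); o2,d2=ray("side",*b)
    d1/=np.linalg.norm(d1); d2/=np.linalg.norm(d2)
    s=np.linalg.lstsq(np.c_[d1,-d2],o2-o1,rcond=None)[0]
    p,q=o1+s[0]*d1,o2+s[1]*d2; return np.round((p+q)/2),round(np.linalg.norm(p-q))
for n,a,b in [("coil",(347,245),(235,223)),("estop",(186,150),(391,277)),("start",(230,155),(334,290)),("stop",(214,146),(352,301)),("sel",(261,174),(299,265)),("cleaner cap",(434,317),(201,156)),("capac",(388,249),(203,201)),("reel",(214,117),(347,355))]:
    print(n,*tri(a,b))
a=cv2.imread("pics/scene0.png"); b=cv2.imread("pics/side0.png")
f=lambda i,x,y:cv2.resize(i[y:y+100,x:x+130],None,fx=3,fy=3,interpolation=cv2.INTER_CUBIC)
cv2.imwrite("pics/crop.png",np.vstack([np.hstack([f(a,150,110),f(b,280,235)]),np.hstack([f(a,320,215),f(b,150,175)])]))
E
python3 b.py
```

```text
coil [515. 131.  21.] 6
estop [ 513. -312.  105.] 0
start [ 449. -230.   66.] 2
stop [ 446. -277.   70.] 2
sel [ 461. -132.   65.] 0
cleaner cap [612. 372.  86.] 2
capac [495. 223.  54.] 3
reel [ 351. -341.   52.] 1
```

View pics/crop.png

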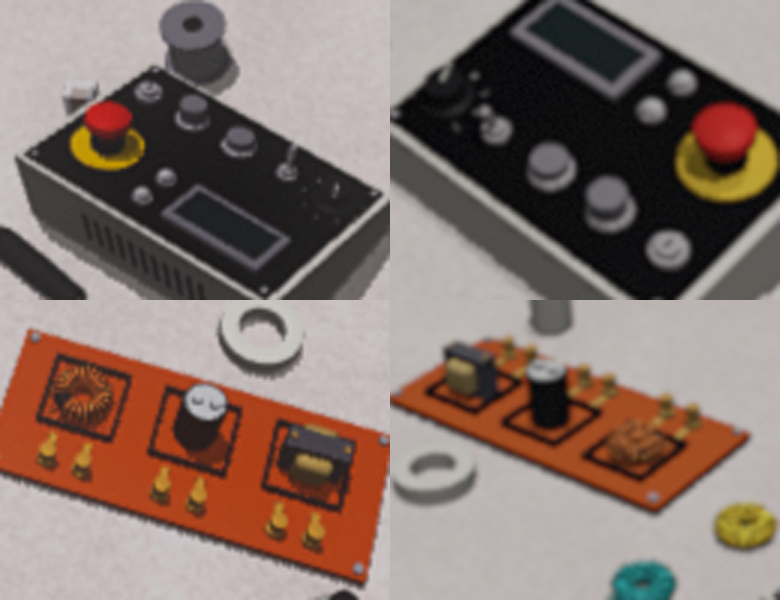

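The crop confirms the copper coil in the fixture's right nest, the red e-stop, and start as the left of the two round push buttons. Moving now with the gripper closed.

Request:
carry_out --pt "-1 -0.7 0 0" --pt "-1 -0.7 0 0" --pt "-1 -0.7 0 0" --pt "-1 -0.7 0 0" --pt "-1 -0.7 0 0" --pt "-1 -0.7 0 0" --pt "-1 -0.7 0 0" --pt "-1 -0.7 0 0" --gripper 1

```text
clock: 1.27
tool_pos: [371.1, 388.0, 224.3]
orientation: [180.0, 0.0, 153.7]
ft_force: [-0.1, -0.2, 0.1]
width: 44.4
finger_force: 0.0
```

Request:
carry_out --pt "-1 -0.7 0 0" --pt "-1 -0.7 0 0" --pt "-1 -0.7 0 0" --pt "-1 -0.7 0 0" --pt "-1 -0.7 0 0" --pt "-1 -0.7 0 0" --pt "-1 -0.7 0 0" --pt "-1 -0.7 0 0"

```text
clock: 1.93
tool_pos: [465.0, 216.7, 224.4]
orientation: [180.0, 0.0, 153.7]
ft_force: [1.3, 0.9, 0.3]
width: 0.2
finger_force: 0.0
```

Request:
carry_out --pt "-1 -0.7 0 0" --pt "-1 -0.7 0 0" --pt "0 0 0 -1" --pt "0 0 0 -1" --pt "0 0 0 -1" --pt "0 0 0 -1" --pt "0 0 0 0" --pt "0 0 0 0"

```text
clock: 2.6
tool_pos: [488.0, 174.9, 224.3]
orientation: [180.0, 0.0, 173.6]
ft_force: [-0.0, 0.8, 0.3]
width: 0.5
finger_force: 0.0
```

Run:
```python
from h import *
st=status.state(); print(st["clock"],st["tool_pos"],st["orientation"],st["ft_force"]); save("wrist","w1")
find("wrist","coil",32,st)
```

```text
2.6 [487.98580133 174.90105771 224.31206831] [1.79999292e+02 5.72758254e-03 1.73551426e+02] [-0.01570993  0.75143194  0.30633943]
wrist coil 0.88 [244. 221.  50.  46.] [509. 134.  32.]
wrist coil 0.78 [126. 226.  47.  47.] [501.  12.  32.]
wrist coil 0.69 [104. 128.  47.  46.] [401.  13.  32.]
```

View pics/w1.png

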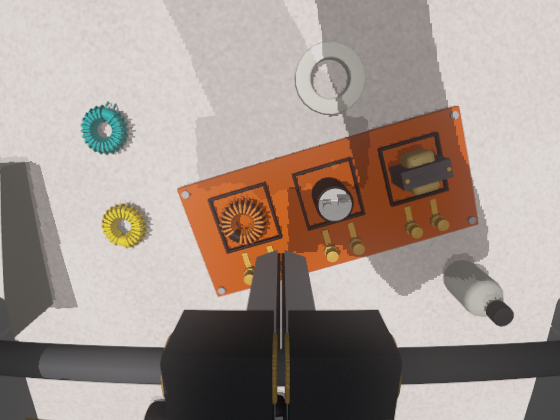

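The wrist picture shows the copper coil at (244,221) in the fixture's left-hand nest, with the turquoise and yellow look-alikes well to the left. It lies at about (509,134), which agrees with the first measurement.

Request:
carry_out --pt "-0.6 -1 0.5 0" --pt "-0.6 -0.9 0.7 0" --pt "0 0 1 0" --pt "0 0 1 0" --pt "0 0 1 0" --pt "0 0 1 0" --pt "0 0 0.5 0" --pt "0 0 0.3 0"

```text
clock: 3.37
tool_pos: [507.2, 134.5, 103.1]
orientation: [-179.9, -0.1, 173.6]
ft_force: [-0.3, -0.5, 0.1]
width: 0.8
finger_force: 0.0
```

Request:
carry_out --pt "0 0 0 0" --pt "0 0 0 0" --pt "0 0 0 0" --pt "0 0 0 0" --pt "0 0 0 0" --pt "0 0 0 0" --pt "0 0 0 0" --pt "0 0 0 0"

```text
clock: 4.03
tool_pos: [507.7, 134.6, 104.4]
orientation: [180.0, 0.0, 173.7]
ft_force: [-0.0, 0.3, 0.6]
width: 0.8
finger_force: 0.0
```

Request:
carry_out --pt "0 0 0 0" --pt "0 0 0 0" --pt "0 0 0 0" --pt "0 0 0 0" --pt "0 0 0 0" --pt "0 0 0 0" --pt "0 0 0 0" --pt "0 0 0 0"

```text
clock: 4.7
tool_pos: [507.6, 134.6, 104.2]
orientation: [-180.0, -0.0, 173.7]
ft_force: [-0.1, -0.5, -0.4]
width: 0.4
finger_force: 0.0
```

Request:
carry_out --pt "0 0 0 0" --pt "0 0 0 0" --pt "0 0 0 0" --pt "0 0 -1 0" --pt "0 0 -1 0" --pt "0 0 -1 0" --pt "0 0 -1 0" --pt "0 0 -1 0"

```text
clock: 5.37
tool_pos: [507.5, 134.5, 205.3]
orientation: [-180.0, -0.0, 173.7]
ft_force: [-0.3, 0.4, -0.5]
width: 0.4
finger_force: 0.0
```

Request:
carry_out --pt "-0.1 -1 0 0" --pt "-0.1 -1 0 0" --pt "-0.1 -1 0 0" --pt "-0.1 -1 0 0" --pt "-0.1 -1 0 0" --pt "-0.1 -1 0 0" --pt "-0.1 -1 0 0" --pt "-0.1 -1 0 0"

```text
clock: 6.03
tool_pos: [505.9, -27.2, 204.3]
orientation: [-180.0, 0.0, 173.7]
ft_force: [-0.0, -0.2, -0.9]
width: 0.7
finger_force: 0.0
```

Request:
carry_out --pt "-0.1 -1 -0.2 0" --pt "-0.1 -1 -0.2 0" --pt "-0.1 -1 -0.2 0" --pt "-0.1 -1 -0.2 0" --pt "-0.1 -1 -0.2 0" --pt "-0.1 -1 -0.2 0" --pt "-0.1 -1 -0.2 0" --pt "-0.1 -1 -0.2 0"

```text
clock: 6.7
tool_pos: [504.3, -188.0, 236.5]
orientation: [-180.0, 0.0, 173.7]
ft_force: [0.6, 0.3, 0.1]
width: 0.8
finger_force: 0.0
```

Request:
carry_out --pt "-0.1 -1 0 0" --pt "-0.1 -1 0 0" --pt "0 -1 0 0" --pt "0 0 0 0" --pt "0 0 0 0"

```text
clock: 7.12
tool_pos: [501.5, -247.9, 236.2]
orientation: [-180.0, -0.0, 173.6]
ft_force: [-0.1, 0.5, -0.5]
width: 0.3
finger_force: 0.0
```

Run:
```python
from h import *
st=status.state(); print(st["clock"],st["tool_pos"],st["orientation"],st["ft_force"]); save("wrist","w2")
find("wrist","estop",113,st);find("wrist","start",71,st);find("wrist","stop",76,st);find("wrist","selector_mark",70,st)
```

```text
7.1167 [ 501.46661458 -247.86429741  236.15408249] [-1.79983247e+02 -1.69587115e-02  1.73610738e+02] [-0.13450072  0.51425078 -0.53380901]
wrist estop 0.72 [201. 227.  45.  49.] [ 504. -315.  113.]
wrist start 0.67 [294. 143.  29.  28.] [ 449. -231.   71.]
wrist stop 0.97 [239. 143.  29.  30.] [ 443. -279.   76.]
wrist stop 0.31 [402. 144.  41.  44.] [ 459. -138.   76.]
wrist selector_mark 0.9 [403. 145.  43.  43.] [ 460. -135.   70.]
```

View pics/w2.png

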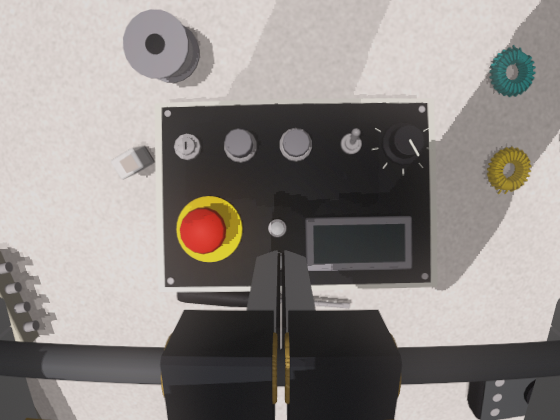

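The wrist picture shows the e-stop at (202,230), start at (295,144) and stop at (240,144), with the toggle at (352,142). Positions agree: e-stop about (506,-316), start about (449,-231).

Request:
carry_out --pt "-0.2 -1 0 0" --pt "-0.2 -1 0 0" --pt "-0.2 -1 0.2 0" --pt "0 -0.4 1 0" --pt "0 0 1 0" --pt "0 0 0.8 0" --pt "0 0 0.4 0" --pt "0 0 0 0"

```text
clock: 8.03
tool_pos: [505.9, -315.1, 166.8]
orientation: [180.0, -0.1, 173.8]
ft_force: [-0.4, -0.1, 0.2]
width: 0.8
finger_force: 0.0
```

Request:
carry_out --pt "0 0 0 0" --pt "0 0 0 0" --pt "0 0 0 0" --pt "0 0 0 0" --pt "0 0 0 0" --pt "0 0 0 0" --pt "0 0 0 0" --pt "0 0 0 0"

```text
clock: 8.7
tool_pos: [506.3, -316.0, 168.4]
orientation: [-180.0, 0.0, 173.7]
ft_force: [-0.3, -0.1, -0.7]
width: 0.4
finger_force: 0.0
```

Request:
carry_out --pt "0 0 0 0" --pt "0 0 0 0" --pt "0 0 0 0" --pt "0 0 0 0" --pt "0 0 0 0" --pt "0 0 0 0" --pt "0 0 0 0" --pt "0 0 0 0"

```text
clock: 9.37
tool_pos: [506.3, -316.0, 168.3]
orientation: [-180.0, -0.0, 173.7]
ft_force: [0.5, 1.2, -0.3]
width: -0.0
finger_force: 0.0
```

Request:
carry_out --pt "0 0 0 0" --pt "0 0 0 0" --pt "0 0 -1 0" --pt "0.8 1 0 0" --pt "0.8 1 0 0" --pt "0.8 1 0 0" --pt "0.9 0.9 0 0" --pt "0 0 0 0"

```text
clock: 10.03
tool_pos: [447.3, -228.1, 188.2]
orientation: [179.9, -0.0, 173.8]
ft_force: [1.1, 0.5, 0.6]
width: 0.4
finger_force: 0.0
```

Request:
carry_out --pt "0 0 0.8 0" --pt "0 0 0.8 0" --pt "0 0 0.8 0" --pt "0 0 0.5 0" --pt "0 0 0.5 0" --pt "0 0 0 0" --pt "0 0 0 0"

```text
clock: 10.62
tool_pos: [449.2, -231.4, 120.3]
orientation: [-180.0, -0.0, 173.7]
ft_force: [-0.6, -0.0, -0.5]
width: 0.8
finger_force: 0.0
```

Run:
```python
from h import *
st=status.state(); print(st["clock"],st["tool_pos"],st["orientation"],st["ft_force"]); save("wrist","w3");save("side","s3")
w=cv2.imread("pics/w3.png"); s=cv2.imread("pics/s3.png")[225:345,260:440]
cv2.imwrite("pics/ws3.png",np.hstack([cv2.resize(w,(400,300)),cv2.resize(s,(400,267),interpolation=2)[:300].copy() if 0 else cv2.resize(s,(400,300),interpolation=2)]))
find("wrist","stop",76,st,2);find("wrist","start",71,st,2)
```

```text
10.6167 [ 449.20136835 -231.38063996  120.28904252] [-1.79993680e+02 -3.02332817e-02  1.73700800e+02] [-0.61295526 -0.02812567 -0.54704531]
wrist stop 0.69 [202. 247.  41.  38.] [ 442. -279.   76.]
wrist start 0.82 [284. 241.  38.  30.] [ 445. -230.   71.]
```

View pics/ws3.png

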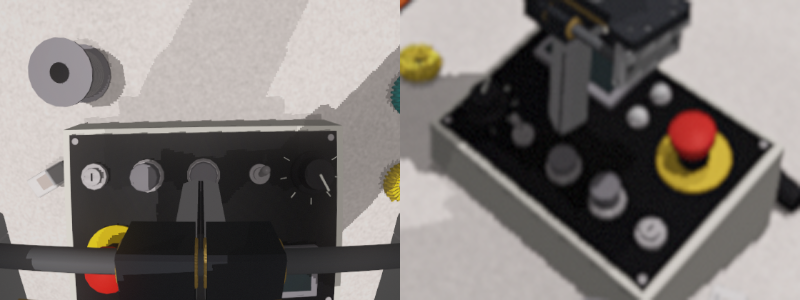

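Fingertips are centred over the start button, at left-panel (203,170), and clear of the toggle and stop. Descending.

Request:
carry_out --pt "0 0 0.6 0" --pt "0 0 0.5 0" --pt "0 0 0.2 0" --pt "0 0 0.1 0" --pt "0 0 0 0"

```text
clock: 11.23
tool_pos: [449.1, -231.2, 92.1]
orientation: [180.0, -0.0, 173.7]
ft_force: [-0.8, 0.3, 2.0]
width: 0.3
finger_force: 0.7
```

Request:
carry_out --pt "0 0 0.1 0" --pt "0 0 0.1 0" --pt "0 0 0 0" --pt "0 0 0 0"

```text
clock: 11.57
tool_pos: [449.6, -231.3, 88.6]
orientation: [-180.0, 0.0, 173.7]
ft_force: [2.0, 0.3, 4.0]
width: 0.4
finger_force: 1.6
```

Contact at about 92 mm, and the force is rising like the spring. A little further.

Request:
carry_out --pt "0 0 0.1 0" --pt "0 0 0 0" --pt "0 0 0 0"

```text
clock: 11.82
tool_pos: [449.9, -231.5, 87.0]
orientation: [-180.0, 0.1, 173.7]
ft_force: [0.3, 3.7, 14.1]
width: 0.3
finger_force: 7.0
```

Request:
carry_out --pt "0 0 0.08 0" --pt "0 0 0 0" --pt "0 0 0 0"

```text
clock: 12.07
tool_pos: [450.2, -231.5, 86.2]
orientation: [180.0, 0.1, 173.7]
ft_force: [-5.9, 5.0, 33.7]
width: 0.4
finger_force: 17.0
```

The hard stop was reached: 34 N against the 4 N spring, after about 5 mm of travel. Lifting.

Request:
carry_out --pt "0 0 -0.3 0" --pt "0 0 -0.6 0" --pt "0 0 -1 0" --pt "0 0 -1 0" --pt "0 0 -1 0" --pt "0 0 -1 0" --pt "0 0 -1 0" --pt "0 0 -1 0"

```text
clock: 12.73
tool_pos: [448.8, -231.2, 223.5]
orientation: [-180.0, -0.0, 173.7]
ft_force: [0.2, 0.2, 0.4]
width: 0.5
finger_force: 0.0
```

Request:
carry_out --pt "0 0 -0.5 0" --pt "0 0 0 0" --pt "0 0 0 0" --pt "0 0 0 0" --pt "0 0 0 0"

```text
clock: 13.15
tool_pos: [448.7, -231.0, 231.5]
orientation: [180.0, -0.1, 173.7]
ft_force: [0.6, -0.4, -0.3]
width: 0.3
finger_force: 0.0
```

Run:
```python
from h import *
st=status.state(); print(st["clock"],st["tool_pos"],st["ft_force"]); save("side","s4")
a=cv2.imread("pics/side0.png")[225:345,260:440]; s=cv2.imread("pics/s4.png")[225:345,260:440]
cv2.imwrite("pics/end.png",np.hstack([cv2.resize(i,(400,267),interpolation=2) for i in (a,s)]))
```

```text
13.15 [ 448.74930644 -231.01740907  231.49076721] [ 0.59587246 -0.37897726 -0.30979379]
```

View pics/end.png

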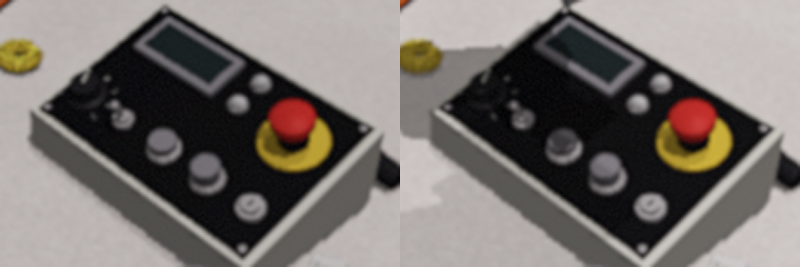

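The start button (right panel, 563,143) is back out, the other controls look unchanged, and the hand is well clear.

```bash
python3 -c "
from plant import job_done
print(job_done())"
```

```text
the job is handed in; nothing more can be done
None
```

I pointed at the coil and then the e-stop for over a second each, pressed start to its hard stop, saw it spring back, lifted clear, and handed the job in at about 13 s; no verdict was returned.

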